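Slide the red chopping board into its colour-marked tray bay

TASK

Put the red chopping board away: slide it across the storage tray into the bay marked with the red dot, until it lies flat and fully home along the bay's outer wall, between the two end walls. Push or drag it, do not pick it up. Leave the tin, the small jar and the kitchen timer where they stand.

Things in the scene. Friction and masses are not known exactly. Their poses are not given: they have to be found in the camera images.
- red_board: Loose red plastic chopping board, 160 (its x) x 100 (its y) x 12 mm thick, about 0.2 kg. Origin: centre of its underside. A hand slot, 36 mm in x by 56 mm in y, passes through it, centred at x = -42 mm, y = 0 (the end toward the robot). It lies on the middle of the tray floor, its long side roughly along the tray's x.
- tray: Fixed wooden tray, 202 (x) x 516 (y) mm, on the worktop; origin: centre of its underside. Flat floor 6 mm thick. At each y end a bay, 186 (x) x 108 (y) mm, centred at x = 0, y = +-196 mm, with an outer wall (inner face |y| = 250) and two end walls (inner faces |x| = 93, from |y| = 138 outward), open to the middle. Walls 8 mm thick, tops 24 mm above the worktop. No walls between the bays.
- red_dot: Red round flat mark, 64 mm across, in the centre of the floor of one bay (either one); origin on the tray floor at the bay's centre, axes parallel to the tray's. Paper-thin, no obstacle.
- green_dot: Green round flat mark, 64 mm across, likewise in the centre of the other bay.
- tin_small: Bystander: food tin, 57 mm across, 72 mm high, upright behind the tray; origin at the centre of its underside.
- small_jar: Bystander: small brown jar with a white lid, 63 mm across, 67 mm high, upright behind the tray; origin at the centre of its underside.
- kitchen_timer: Bystander: cream and red kitchen timer, 68 x 68 x 52 mm, beside the tray; origin at the centre of its underside.
Mind the look-alikes: they are no part of the job. Several things have the shape of the red_board; the one meant has the colours described above.

How it is judged (in metres and radians):
At the end, for the whole second after the job is handed in: The red board lies at rest, flat on the tray floor (within 4 mm and 0.05 rad), in the bay with the red dot: its centre within 16 mm of the dot's centre along the bay and within 12 mm across it (against the outer wall it is 4 mm beyond centre), its long side parallel to the bay's within 0.1 rad (x of red_board in the frame of red_dot between -0.016 and 0.016 m and y of red_board in the frame of red_dot between -0.012 and 0.012 m and z of red_board in the frame of red_dot between -0.004 and 0.004 m and angle between the x axis of red_board and the x axis of red_dot, either way round below 0.1 rad and angle between red_board's own z axis and vertical below 0.05 rad and linear speed of red_board below 0.01 m/s); the robot touches nothing.
It fails at once if the board is picked up (its origin more than 35 mm above the worktop) or tipped by more than 0.4 rad (height (world z) of red_board above 0.035 m or angle between red_board's own z axis and vertical above 0.4 rad).
It fails at once if the tin, the small jar or the timer is moved by more than 20 mm or tipped (distance of any of tin_small, small_jar, kitchen_timer from where it was at the start of the episode above 0.02 m or angle between any of tin_small, small_jar, kitchen_timer's own z axis and vertical above 0.3 rad).
It also fails if it takes over 42 s, if anything falls off the work surface, if the arm or the gripper's body presses on something with over 40 N, if the wrist force passes 120 N, or if a joint passes its speed limit or range.

ROBOT

A 7-joint arm with a two-finger parallel gripper is mounted at the origin on a cart in front of the work surface, level with it; the furniture and walls round the work are solid. World frame = base frame: x ahead of the robot, y to its left, z up, the work surface at z = 0. Lengths are in mm, angles in rad, forces in N, time in s.
With the tool pointing down it reaches from about 425 to 925 mm from the base axis. Payload 6.8 kg.
Tool frame: the origin (TCP) lies at the very end of the fingers, on their centre line; the grasp point (between the pads) lies 19 mm behind it (robot.pinch_z is the distance from the TCP to the grasp point, in mm); z points along the fingers, y is the line along which they close (so a half turn about z gives the same grasp; the last joint's range is limited). The gripper opens to 85 mm and grips with 20 to 120 N. Pads are 22 mm wide; open, the fingers measure 114 mm over their backs; the gripper's body (76 mm by 85 mm) begins 54 mm behind the grasp point. The pads swing forward as they close: fully open they stand 13 mm farther back than shut.
Start: joints at [-1.279, 0.477, 0.022, 1.555, -0.011, 1.109, -0.083], TCP at [262.731, 621.787, 231.308] pointing down, gripper open.
Joint ranges: [-2.96, 2.96], [-0.34, 2.1], [-1.41, 1.46], [0.24, 2.44], [-1.37, 4.51], [0.17, 1.92], [-2.96, 2.96]. Speed limits (rad/s): [2.39, 2.39, 3.14, 3.14, 3.14, 3.14, 3.14].

INTERFACE

Orientations are given as a rotation vector (axis times angle).
In Python, from station import robot gives the robot as it stands. The module is installed in compiled form; this text tells all that it offers.
- The arm moves only by the tool play_rows, never from a script. Its argument "commands" is a list that holds one entry, the list of rows, each a list of 5 numbers: the shift along the tool's x, y, z scaled (see below), then the turn about the tool's z scaled (see below), then the opening, from -1 (shut) to 1 (fully open). A call has 1 to 10 rows; each row shifts and turns the commanded pose from where the row before left it, along the tool's axes as they then stand; what a row does not reach is not made up. The controller multiplies each number of a shift by 0.06 m and each number of a turn by pi/2 rad. A row lasts 1/8 s, in which the tool goes at most 62.5 mm and 10.7 degrees, less where a joint would pass 70% of its speed; a pose out of reach is approached as far as the arm can. A call with a number of a shift or a turn outside -1 to 1 is refused whole. A call with a gripper value outside its range is refused whole. The fingers move at their own pace and stop on an object; the grip force is fixed at half the most. Time passes only in rows, so rows that do not move let the fingers close. It gives the time, the measured TCP pose, the force, the opening and the grip force at its end, in the units of the state.
- robot.observe(): the state, without advancing time (a new reading comes with each control period).
- robot.snapshot(name): name is "scene" or "side" or "wrist"; returns (picture, depth): 420x560x3 uint8, red, green, blue; 420x560 float32, mm along the optical axis (not along the pixel's ray), 0 where there is no reading.
- robot.calibration(name): a dict with "vertical_fov" (degrees; the focal length in pixels is half the picture's height over the tangent of half this angle, whatever the lens; pixels are square), "cx", "cy" (the principal point, pixels), "k1" (the pictures are not rectified: a ray, as slopes to the right and down, at radius r is drawn at 1 + k1 r^2 times it, then the intrinsics apply), "rvec" (rotation vector, rad) and "tvec" (3), from world to camera coordinates, as OpenCV has them; the wrist camera has in their place "T_tool_cam" (4x4, takes a point from camera to tool coordinates, whose origin is the TCP and whose axes are the flange's). Camera axes: x right, y down, z forward; pixel columns grow to the right and rows downward; lengths in mm; the calibration is good to about 2 mm. A picture is of the moment at which its call begins: read the wrist's pose just before it. calibration takes no time and is no camera call.
- robot.finish_job(): hands the job in; it is judged then, once.
The state is a dict: "clock": time; "q": joint angles; "qvel": joint speeds; "effort": joint torques, N m; "tcp_pos": TCP position; "orientation": TCP orientation; "wrist_force": force on the tool from outside, world axes, zero at the start; "torque": the same for the moment, N m; "grip_width": opening from 0.0 (shut) to 1.0 (fully open); "grip_force": force on a finger pad.
Only numpy, scipy, OpenCV 4.12 (cv2) and the standard library are available. Lean on these libraries where they do the work, as an engineer would, in place of code of your own. Each camera call takes 0.05 s, during which the arm holds its last target. There are 200 camera calls.

## Working session

There is one attempt and no reset: what is moved stays moved. The work goes in short steps, Python scripts to look and compute and a tool call to move; the robot and the scene stay as the last step left them, time stands still between calls to the robot, and variables do not carry over. Pictures are saved under pics/ and viewed, at most 10 in all, crops included, and the job is handed in when it is done.

Besides the shell and the picture viewer there is one more tool, called after ">>>" as a command line: name --argument value ..., lists and objects as JSON in quotes. play_rows: Moves the arm, as the interface text tells. Shifts and turns lie within -1 to 1; 1 stands for 0.06 m of shift or pi/2 rad of turn. Its arguments: {"type":"object","properties":{"commands":{"type":"array"}},"required":["commands"]}

```bash
mkdir -p pics; cat > h.py <<'E'
import numpy as np, cv2
from scipy.spatial.transform import Rotation as R
from station import robot
def cam(name,st=None):
    c=robot.calibration(name); f=210/np.tan(np.radians(c["vertical_fov"])/2)
    if "rvec" in c:
        M=cv2.Rodrigues(np.array(c["rvec"],float))[0]; Rw=M.T; o=-M.T@np.array(c["tvec"],float).ravel()
    else:
        T=np.array(c["T_tool_cam"]); Rt=R.from_rotvec(st["orientation"]).as_matrix()
        Rw=Rt@T[:3,:3]; o=Rt@T[:3,3]+np.array(st["tcp_pos"])
    return f,c["cx"],c["cy"],c["k1"],Rw,o
def rays(C,uv):
    f,cx,cy,k1,Rw,o=C; uv=np.atleast_2d(np.array(uv,float))
    d=(uv-[cx,cy])/f; s=d.copy()
    for _ in range(20): s=d/(1+k1*(s**2).sum(1,keepdims=True))
    return np.c_[s,np.ones(len(s))]@Rw.T
def plane(C,uv,z):
    r=rays(C,uv); o=C[5]; return o+r*((z-o[2])/r[:,2])[:,None]
def depthpts(C,uv,depth):
    uv=np.atleast_2d(np.array(uv,int)); return C[5]+rays(C,uv)*depth[uv[:,1],uv[:,0]][:,None]
def snap(name):
    st=robot.observe(); im,d=robot.snapshot(name); return im,d,cam(name,st)
E
python3 - <<'E'
from h import *
for n in ["scene","side"]:
    im,d,C=snap(n); cv2.imwrite(f"pics/{n}0.png",im[:,:,::-1]); np.savez(f"{n}0.npz",im=im,d=d); print(n,C[5].round(),C[3])
s=robot.observe(); print(s["clock"],s["tcp_pos"],s["orientation"],R.from_rotvec(s["orientation"]).as_matrix().round(3))
E
```

```text
scene [-248.  731. 1326.] -0.011508137493402149
side [ 412. 1282.  592.] 0.004260708214907794
0.1 [262.5450138  621.27714548 230.41009135] [-6.23817828e-01 -3.07880950e+00  2.60545674e-03] [[-0.921  0.389 -0.001]
 [ 0.389  0.921 -0.002]
 [-0.    -0.002 -1.   ]]
```

View pics/scene0.png

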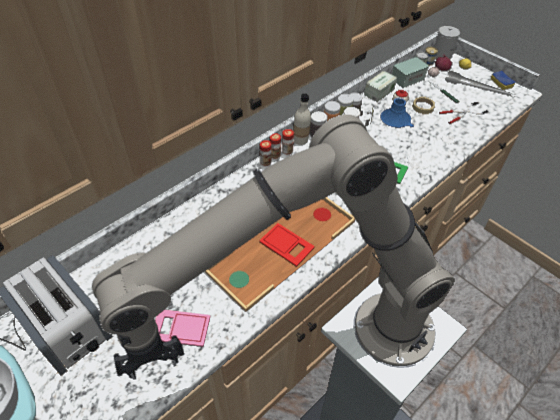

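View pics/side0.png

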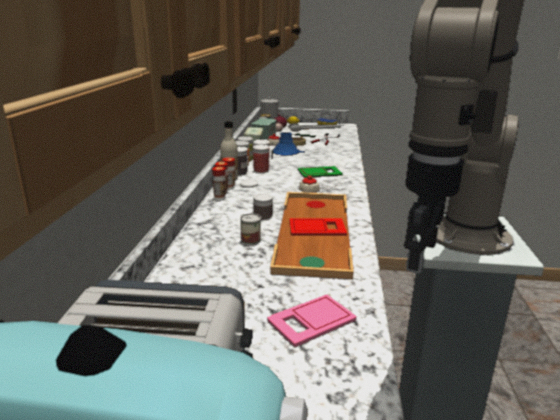

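The scene view shows the red board at about (287,243) with the red dot at (322,214) and the green dot at (239,279). In the side view they are at (318,227), (316,205) and (312,262). Tin and jar stand at side (250,228) and (263,205), and the timer at (310,184).

Possible mix-ups for the board are the pink board (scene (185,327), side (312,320)) and the green board (scene (400,172), side (320,172)). The one on the tray is the red one. Next I measure it and make one close crop to check.

```bash
cat >> h.py <<'E'
def redmask(im):
    hsv=cv2.cvtColor(im,cv2.COLOR_RGB2HSV); h,s,v=cv2.split(hsv)
    return (((h<7)|(h>174))&(s>190)&(v>90)).astype(np.uint8)*255
def blobs(m,amin=60):
    n,l,st,c=cv2.connectedComponentsWithStats(m); return [(i,st[i],c[i].round(1)) for i in range(1,n) if st[i][4]>amin],l
E
python3 - <<'E'
from h import *
P={}
for n in ["scene","side"]:
    D=np.load(f"{n}0.npz"); im,d=D["im"],D["d"]; C=cam(n)
    m=redmask(im); b,l=blobs(m); print(n)
    hsv=cv2.cvtColor(im,cv2.COLOR_RGB2HSV)
    for i,s,c in b:
        z=18 if s[4]>400 else 6
        cnt=cv2.findContours((l==i).astype(np.uint8),0,cv2.CHAIN_APPROX_NONE)[0][0][:,0]
        p=plane(C,cnt,z); r=cv2.minAreaRect(p[:,:2].astype(np.float32))
        ys,xs=np.where(l==i); dp=depthpts(C,np.c_[xs,ys],d)
        print(" red",s,c,"depthmed",np.median(dp,0).round(),"rect",np.round(r[0]),np.round(r[1]),round(r[2],1))
        P.setdefault(n,[]).append((c,C))
    g=((hsv[...,0]>60)&(hsv[...,0]<95)&(hsv[...,1]>90)).astype(np.uint8)*255
    for i,s,c in blobs(g)[0]:
        print(" green",s,c,plane(C,c,6).round())
D=np.load("side0.npz"); im=D["im"]
a=cv2.resize(im[140:290,220:380],(800,600) and None,fx=4.5,fy=4,interpolation=cv2.INTER_CUBIC); cv2.imwrite("pics/crop.png",a[:,:,::-1]); print(a.shape)
E
```

```text
scene
 red [260 224  54  42 592] [285.8 243.8] depthmed [437.  33.  20.] rect [437.  30.] [157.  98.] 8.6
 green [394 162  14  21 127] [400.4 171.3] [[ 398. -542.    6.]]
 green [230 272  19  15 226] [239. 279.] [[443. 232.   6.]]
side
 red [213 158  16  14  77] [221.2 165. ] depthmed [ 777. -224.  105.] rect [ 856. -533.] [ 48. 178.] 3.5
 red [306 201  19   7 107] [315.1 204. ] depthmed [ 452. -158.    6.] rect [ 452. -157.] [60. 52.] 8.6
 red [289 218  58  17 861] [316.4 226. ] depthmed [441.  41.  17.] rect [438.  39.] [160. 110.] 8.2
 green [303 167  24   9 125] [314.9 171.1] [[ 468. -504.    6.]]
 green [324 166  18   9  82] [333.5 170.4] [[ 395. -524.    6.]]
 green [301 257  23  10 169] [311.6 261.7] [[443. 232.   6.]]
(600, 720, 3)
```

View pics/crop.png

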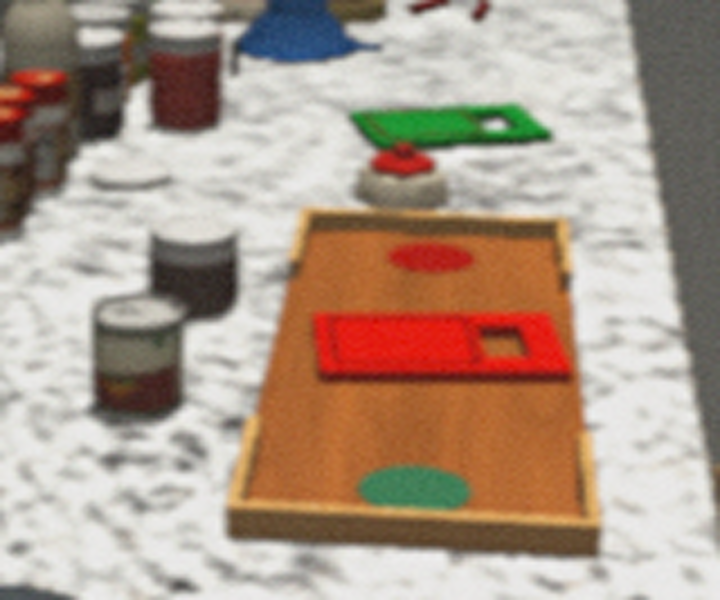

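The crop confirms the red board on the tray, with its slot toward the robot. It measures about 157x98 mm with its top at about 18 mm, which matches the text. The dots lie about 389 mm apart, against 392 expected.

Plan: open the fingers along tray x and push the board's +y side toward -y, slanting slightly toward +x. First I move above and beside the board.

>>> play_rows --commands '[[[-0.58, -0.61, 0, 0, 1], [-0.58, -0.61, 0, 0, 1], [-0.58, -0.61, 0, 0, 1], [-0.58, -0.61, 0, 0, 1], [-0.58, -0.61, 0, 0, 1], [-0.58, -0.61, 0, 0, 1], [-0.58, -0.61, 0, 0, 1], [-0.58, -0.61, 0, 0, 1], [-0.58, -0.61, 0, 0, 1], [-0.58, -0.61, 0, 0, 1]]]'

```text
clock: 1.35
tcp_pos: [441.0, 147.5, 231.2]
orientation: [-0.624, -3.079, -0.0]
wrist_force: [0.5, 0.8, 1.2]
grip_width: 1.0
grip_force: 0.0
```

>>> play_rows --commands '[[[0, 0, 0, 0.104, 1], [0, 0, 0, 0.104, 1], [0, 0, 0, 0.104, 1], [0, 0, 0, 0.104, 1], [0, 0, 0, 0.104, 1], [0, 0, 0, 0.104, 1], [0, 0, 0, 0.104, 1], [0, 0, 0, 0, 1], [0, 0, 0, 0, 1]]]'

```text
clock: 2.48
tcp_pos: [440.7, 149.2, 231.2]
orientation: [-2.187, -2.255, 0.0]
wrist_force: [0.7, 0.6, -0.6]
grip_width: 1.001
grip_force: 0.0
```

```bash
python3 - <<'E'
from h import *
s=robot.observe(); print(s["clock"],s["tcp_pos"],s["q"],R.from_rotvec(s["orientation"]).as_matrix().round(3),s["wrist_force"])
im,d,C=snap("wrist"); cv2.imwrite("pics/w1.png",im[:,:,::-1]); np.savez("w1.npz",im=im,d=d,tcp=s["tcp_pos"],o=s["orientation"]); print(C[5].round())
E
```

```text
2.475 [440.67449035 149.17050234 231.18145598] [-0.7853352   0.12450675  0.35678136  2.05736454 -0.05266096  0.9684322
 -0.37058029] [[-0.031  1.    -0.   ]
 [ 1.     0.031 -0.   ]
 [-0.    -0.    -1.   ]] [ 0.659708    0.63251891 -0.55763061]
[438. 221. 373.]
```

View pics/w1.png

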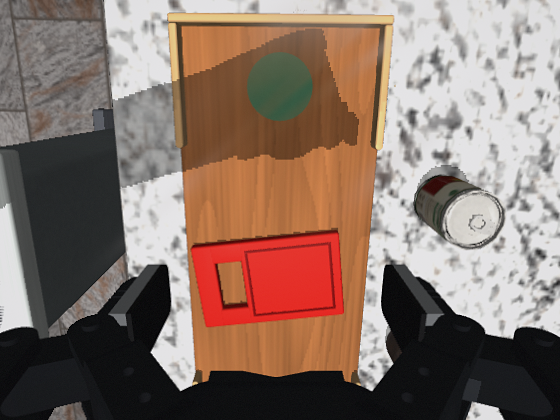

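The wrist view shows the board whole, from (190,230) to (343,327), with the slot at (232,284). The green dot is at (280,86) and the tin at (475,220). I measure the board's pose from this view.

```bash
cat > m.py <<'E'
from h import *
def measure(f):
    D=np.load(f); im,d=D["im"],D["d"]; C=cam("wrist",dict(tcp_pos=D["tcp"],orientation=D["o"]))
    hsv=cv2.cvtColor(im,cv2.COLOR_RGB2HSV); b,l=blobs(redmask(im),150)
    out={}
    for i,s,c in b:
        ys,xs=np.where(l==i); dp=depthpts(C,np.c_[xs,ys],d); z=np.median(dp[:,2])
        top=dp[:,2]>z-4; ptsw=dp[top][:,:2]
        r=cv2.minAreaRect(plane(C,np.c_[xs,ys][top],z)[:,:2].astype(np.float32))
        print("red",s,c,"z",z.round(1),"rect",np.round(r[0],1),np.round(r[1],1),round(r[2],2)); print(np.round(cv2.boxPoints(r),1).tolist())
    h,sa,v=cv2.split(hsv); g=((h>60)&(h<95)&(sa>90)).astype(np.uint8)*255
    for i,s,c in blobs(g,150)[0]: print("green",s,c,plane(C,c,6).round(1),"z",depthpts(C,[c],d)[0].round(1))
    return im,d,C
E
python3 - <<'E'
from m import *
im,d,C=measure("w1.npz")
# wall: points with z in 20..28 (tray wall tops)
v,u=np.mgrid[0:300:1,100:420:1]; uv=np.c_[u.ravel(),v.ravel()]; p=depthpts(C,uv,d)
k=(p[:,2]>20)&(p[:,2]<28)&(p[:,1]>150)&(p[:,1]<330)&(p[:,0]<570); q=p[k]
for nm,s in [("outer",(abs(q[:,0]-445)<80)&(q[:,1]>280)),("xlo",(q[:,0]<370)&(q[:,1]<275)),("xhi",(q[:,0]>520)&(q[:,1]<275))]:
    a=q[s]
    if len(a)>5: print(nm,len(a),a.mean(0).round(1),cv2.fitLine(a[:,:2].astype(np.float32),2,0,.01,.01).ravel().round(3))
E
```

```text
red [  191   232   153    95 10690] [273.3 278.5] z 17.1 rect [437.3  30.4] [158.7  99.7] 8.25
[[351.6000061035156, 68.30000305175781], [365.8999938964844, -30.299999237060547], [522.9000244140625, -7.599999904632568], [508.6000061035156, 91.0999984741211]]
green [271  80  41  39 301] [293.9  99.8] [[456.6 222.3   6. ]] z [455.6 223.    6.7]
outer 1832 [445.1 291.3  22.7] [1.00000e+00 2.10000e-02 4.45102e+02 2.91296e+02]
xlo 957 [345.7 227.2  22.5] [ 1.50000e-02 -1.00000e+00  3.45655e+02  2.27208e+02]
xhi 934 [538.5 228.9  22.7] [ 1.90000e-02 -1.00000e+00  5.38493e+02  2.28883e+02]
```

>>> play_rows --commands '[[[-0.2, 0, 0.6, 0.008, 1], [-0.2, 0, 0.6, 0, 1], [0, 0, 0.6, 0, 1], [0, 0, 0.6, 0, 1], [0, 0, 0.6, 0, 1], [0, 0, 0.5, 0, 1], [0, 0, 0.1, 0, 1], [0, 0, 0, 0, 1]]]'

```text
clock: 3.52
tcp_pos: [441.6, 125.2, 15.6]
orientation: [-2.204, -2.238, 0.0]
wrist_force: [0.3, 0.5, -0.4]
grip_width: 1.001
grip_force: 0.0
```

>>> play_rows --commands '[[[0, 0, 0.1, 0, 1], [0, 0, 0.1, 0, 1], [0, 0, 0, 0, 1]]]'

```text
clock: 3.9
tcp_pos: [441.2, 125.2, 3.2]
orientation: [-2.204, -2.238, 0.0]
wrist_force: [-0.3, -0.5, -0.2]
grip_width: 1.004
grip_force: 0.0
```

```bash
python3 - <<'E'
from h import *
s=robot.observe(); im,d,C=snap("wrist"); cv2.imwrite("pics/w2.png",im[:,:,::-1]); print(s["clock"],s["tcp_pos"],s["wrist_force"],s["q"])
# fingertips: near points
v,u=np.mgrid[0:420:2,0:560:2]; uv=np.c_[u.ravel(),v.ravel()]; p=depthpts(C,uv,d); ok=d[uv[:,1],uv[:,0]]>0
t=np.array(s["tcp_pos"]); q=p-t
for sg in (-1,1):
    k=ok&(sg*q[:,0]>38)&(sg*q[:,0]<62)&(abs(q[:,1])<18); a=q[k]; print(sg,k.sum(), np.round(np.percentile(a,[0,5,50,95,100],axis=0),1).tolist() if k.any() else "")
E
```

```text
3.9 [441.20300552 125.2442362    3.2196754 ] [-0.26009531 -0.49911941 -0.15954627] [-0.60805906  0.51804193  0.23777388  2.23007692 -0.28940926  0.42147991
 -0.12009132]
-1 3263 [[-62.0, -17.9, -0.0], [-61.4, -8.1, 1.2], [-48.1, 7.1, 54.1], [-39.6, 14.7, 76.1], [-38.0, 18.0, 81.4]]
1 3263 [[38.0, -18.0, -0.1], [40.1, -7.1, 1.4], [48.6, 8.8, 56.1], [61.3, 14.7, 77.1], [62.0, 18.0, 82.8]]
```

>>> play_rows --commands '[[[0, 0, 0.06, 0, 1], [0, 0, 0.04, 0, 1], [0, 0, 0, 0, 1]]]'

```text
clock: 4.32
tcp_pos: [441.2, 125.1, -2.9]
orientation: [-2.205, -2.238, 0.001]
wrist_force: [-0.1, -0.7, -0.1]
grip_width: 0.998
grip_force: 0.0
```

>>> play_rows --commands '[[[-0.15, 0, 0.01, 0, 1], [-0.15, 0, 0, 0, 1], [-0.15, 0, 0, 0, 1], [-0.1, 0, 0, 0, 1], [-0.1, 0, 0, 0, 1], [-0.1, 0, 0, 0, 1], [-0.1, 0, 0, 0, 1], [0, 0, 0, 0, 1]]]'

```text
clock: 5.32
tcp_pos: [441.9, 73.6, -3.3]
orientation: [-2.206, -2.237, 0.001]
wrist_force: [-0.0, -0.7, 0.8]
grip_width: 1.0
grip_force: 0.0
```

```bash
python3 - <<'E'
from m import *
s=robot.observe(); im,d,C=snap("wrist"); cv2.imwrite("pics/w3.png",im[:,:,::-1]); np.savez("w3.npz",im=im,d=d,tcp=s["tcp_pos"],o=s["orientation"]); print(s["clock"],s["tcp_pos"],s["wrist_force"]); measure("w3.npz")
im,d,C=snap("side");np.savez("s3.npz",im=im,d=d); m=redmask(im); b,l=blobs(m); 
for i,st,c in b: print(st,c)
a=cv2.resize(im[170:290,220:380],None,fx=5,fy=5,interpolation=cv2.INTER_CUBIC)
cv2.imwrite("pics/both3.png",a[:,:,::-1])
E
```

```text
5.325 [441.94115912  73.60023064  -3.32248771] [-0.03956677 -0.66181589  0.83041653]
red [ 45 307  57  31 901] [ 66.5 318.9] z 14.7 rect [359.6  61.5] [26.   9.7] 36.05
[[346.20001220703125, 57.70000076293945], [351.8999938964844, 49.900001525878906], [373.0, 65.19999694824219], [367.29998779296875, 73.0999984741211]]
red [  150   308   252    83 15775] [277.3 342.4] z 16.8 rect [442.4  48.8] [100.9  38.6] 0.79
[[391.6000061035156, 67.4000015258789], [392.20001220703125, 28.899999618530273], [493.1000061035156, 30.200000762939453], [492.5, 68.80000305175781]]
red [ 63 402  24  18 321] [ 73.8 411.6] z 16.8 rect [356.4  17.1] [9.2 9.2] 1.65
[[351.70001220703125, 21.5], [352.0, 12.300000190734863], [361.1000061035156, 12.600000381469727], [360.8999938964844, 21.799999237060547]]
[213 158  15  14  73] [221.1 165.2]
[300 215  30  18 462] [314.8 223.6]
[334 217  13  17 134] [341.7 226.5]
```

View pics/both3.png

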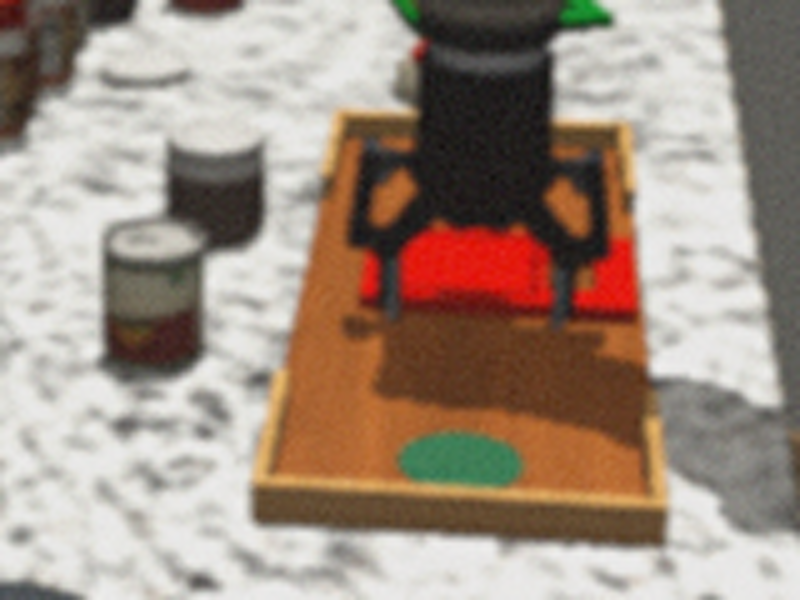

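The fingers sit on the board's +y side (crop (390,310) and (560,315)), and the board is now square to the gripper. Its robot-side end lies close to the tray's edge, so I measure its x ends.

```bash
python3 - <<'E'
from h import *
D=np.load("s3.npz"); im=D["im"]; C=cam("side"); m=redmask(im); m[:,:285]=0
for r in range(217,236,2):
    xs=np.where(m[r])[0]
    if len(xs): print(r,xs.min(),xs.max(),plane(C,[[xs.min(),r],[xs.max()+1,r]],18).round(1)[:,:2].tolist())
D=np.load("w3.npz"); C=cam("wrist",dict(tcp_pos=D["tcp"],orientation=D["o"])); m=redmask(D["im"])
for r in (315,325,335,405,412):
    xs=np.where(m[r])[0]; print(r,xs.min(),xs.max(),plane(C,[[xs.min(),r],[xs.max()+1,r]],18).round(1)[:,:2].tolist())
E
```

```text
217 303 343 [[482.7, -17.7], [359.3, -35.9]]
219 300 345 [[490.6, -1.6], [353.5, -21.8]]
221 293 345 [[510.1, 16.0], [353.7, -7.0]]
223 293 346 [[508.9, 30.2], [351.0, 7.0]]
225 292 346 [[510.5, 44.5], [351.2, 21.3]]
227 292 346 [[509.3, 58.2], [351.5, 35.2]]
229 292 346 [[508.1, 71.6], [351.7, 48.9]]
231 303 346 [[476.0, 80.3], [351.9, 62.3]]
233 341 346 [[369.0, 77.9], [352.2, 75.5]]
315 51 382 [[355.4, 64.7], [483.3, 66.8]]
325 45 388 [[352.3, 60.2], [486.1, 62.4]]
335 47 393 [[352.3, 55.6], [488.6, 57.9]]
405 65 80 [[354.0, 21.2], [360.8, 21.4]]
412 64 83 [[353.0, 17.4], [361.6, 17.7]]
```

>>> play_rows --commands '[[[-0.1, 0.03, 0, 0, 1], [-0.1, 0.03, 0, 0, 1], [-0.1, 0.03, 0, 0, 1], [-0.1, 0.03, 0, 0, 1], [-0.1, 0.03, 0, 0, 1], [-0.1, 0.03, 0, 0, 1], [0, 0, 0, 0, 1]]]'

```text
clock: 6.3
tcp_pos: [453.7, 37.7, -3.3]
orientation: [2.206, 2.236, 0.0]
wrist_force: [0.1, 0.2, -0.4]
grip_width: 1.002
grip_force: 0.0
```

```bash
cat > e.py <<'E'
from m import *
s=robot.observe(); im,d,C=snap("wrist"); print(s["clock"],s["tcp_pos"],s["wrist_force"]); m=redmask(im)
for r in (315,325,335,405,412):
    xs=np.where(m[r])[0]; print(r,xs.min(),xs.max(),plane(C,[[xs.min(),r],[xs.max()+1,r]],18).round(1)[:,:2].tolist())
im,d,C=snap("side"); cv2.imwrite("pics/e%d.png"%(s["clock"]*100),im[:,:,::-1]); m=redmask(im); m[:,:285]=0; m[:,370:]=0
for r in range(205,236,2):
    xs=np.where(m[r])[0]
    if len(xs): print(r,xs.min(),xs.max(),plane(C,[[xs.min(),r],[xs.max()+1,r]],18).round(1)[:,:2].tolist())
E
python3 e.py
```

```text
6.3 [453.66430332  37.67272096  -3.27144156] [ 0.06777589  0.22112255 -0.37978862]
315 50 382 [[366.8, 28.8], [495.1, 30.8]]
325 44 388 [[363.6, 24.3], [497.9, 26.4]]
335 46 393 [[363.6, 19.7], [500.3, 21.9]]
405 65 81 [[365.7, -14.7], [373.0, -14.5]]
412 63 83 [[364.3, -18.5], [373.3, -18.3]]
211 301 321 [[492.1, -63.0], [427.1, -72.6]]
213 298 342 [[500.2, -45.9], [362.1, -66.4]]
215 290 342 [[523.2, -27.0], [362.2, -50.8]]
217 290 342 [[521.7, -11.9], [362.3, -35.5]]
219 290 342 [[520.3, 2.8], [362.5, -20.4]]
221 289 342 [[521.9, 17.7], [362.6, -5.7]]
223 289 342 [[520.5, 31.9], [362.7, 8.8]]
225 299 342 [[490.3, 41.6], [362.9, 23.0]]
227 315 342 [[443.4, 48.6], [363.0, 36.9]]
```

The board followed the fingers without slipping and is now about 5 mm off the bay's axis. I trim the last 5 mm on the way in.

>>> play_rows --commands '[[[-0.1, 0.01, 0, 0, 1], [-0.1, 0.01, 0, 0, 1], [-0.1, 0.01, 0, 0, 1], [-0.1, 0.01, 0, 0, 1], [-0.1, 0.01, 0, 0, 1], [-0.1, 0.01, 0, 0, 1], [-0.1, 0.01, 0, 0, 1], [-0.1, 0.01, 0, 0, 1], [-0.1, 0, 0, 0, 1], [0, 0, 0, 0, 1]]]'

```text
clock: 7.65
tcp_pos: [459.0, -16.3, -3.3]
orientation: [2.206, 2.237, -0.0]
wrist_force: [-0.1, -0.3, -0.0]
grip_width: 0.999
grip_force: 0.0
```

```bash
python3 e.py; ls pics
```

```text
7.65 [459.03151311 -16.26055186  -3.25698259] [-0.08951147 -0.33053371 -0.01913929]
315 81 382 [[384.2, -24.9], [500.4, -23.1]]
325 44 388 [[369.0, -29.7], [503.2, -27.5]]
335 46 393 [[369.0, -34.2], [505.7, -32.0]]
405 64 80 [[370.7, -68.7], [377.9, -68.5]]
412 63 83 [[369.6, -72.5], [378.6, -72.2]]
205 298 321 [[505.3, -110.6], [428.7, -122.1]]
207 297 340 [[507.1, -93.5], [368.0, -114.3]]
209 290 340 [[527.6, -73.9], [368.0, -97.7]]
211 290 340 [[526.1, -57.9], [368.1, -81.4]]
213 289 340 [[527.7, -41.8], [368.2, -65.5]]
215 289 340 [[526.2, -26.5], [368.3, -49.9]]
217 290 340 [[521.7, -11.9], [368.4, -34.6]]
219 305 340 [[475.8, -3.7], [368.5, -19.5]]
both3.png
crop.png
e630.png
e765.png
scene0.png
side0.png
w1.png
w2.png
w3.png
```

>>> play_rows --commands '[[[-0.15, 0, 0, 0, 1], [-0.15, 0, 0, 0, 1], [-0.15, 0, 0, 0, 1], [-0.15, 0, 0, 0, 1], [-0.15, 0, 0, 0, 1], [-0.15, 0, 0, 0, 1], [-0.15, 0, 0, 0, 1], [-0.15, 0, 0, 0, 1], [-0.05, 0, 0, 0, 1], [0, 0, 0, 0, 1]]]'

```text
clock: 9.0
tcp_pos: [460.2, -90.8, -3.3]
orientation: [2.205, 2.237, 0.0]
wrist_force: [-0.9, -0.3, 0.6]
grip_width: 0.996
grip_force: 0.0
```

>>> play_rows --commands '[[[-0.04, 0, 0, 0, 1], [-0.04, 0, 0, 0, 1], [-0.02, 0, 0, 0, 1], [0, 0, 0, 0, 1]]]'

```text
clock: 9.5
tcp_pos: [460.2, -96.7, -3.3]
orientation: [2.205, 2.238, -0.0]
wrist_force: [-0.3, -0.0, -0.4]
grip_width: 1.002
grip_force: 0.0
```

>>> play_rows --commands '[[[-0.03, 0, 0, 0, 1], [-0.03, 0, 0, 0, 1], [0, 0, 0, 0, 1]]]'

```text
clock: 9.88
tcp_pos: [460.3, -100.5, -3.3]
orientation: [2.205, 2.237, -0.0]
wrist_force: [-0.2, -0.1, -0.1]
grip_width: 0.998
grip_force: 0.0
```

>>> play_rows --commands '[[[-0.03, 0, 0, 0, 1], [-0.03, 0, 0, 0, 1], [0, 0, 0, 0, 1]]]'

```text
clock: 10.25
tcp_pos: [459.9, -101.4, -3.3]
orientation: [-2.2, -2.239, -0.001]
wrist_force: [-2.6, 7.8, 3.8]
grip_width: 1.001
grip_force: 4.0
```

```bash
python3 e.py
```

```text
10.25 [ 459.87188641 -101.38722853   -3.3380555 ] [-2.56718216  7.77544062  3.78109514]
315 48 383 [[372.2, -110.7], [501.7, -108.0]]
325 44 388 [[369.9, -115.2], [504.1, -112.4]]
335 46 393 [[369.9, -119.8], [506.5, -116.9]]
405 64 80 [[371.8, -154.2], [379.0, -153.9]]
412 62 83 [[370.4, -157.9], [379.8, -157.6]]
205 291 340 [[527.6, -107.2], [367.9, -131.2]]
207 292 340 [[522.9, -91.1], [368.0, -114.3]]
209 331 339 [[399.4, -93.0], [371.2, -97.2]]
```

Contact with the outer wall came at the expected place (y = -101 mm, about 8 N). I back off, lift and look.

>>> play_rows --commands '[[[0.15, 0, 0, 0, 1], [0.4, 0, 0, 0, 1], [0.4, 0, -0.4, 0, 1], [0.4, 0, -0.8, 0, 1], [0, 0, -0.8, 0, 1], [0, 0, -0.8, 0, 1], [0, 0, -0.6, 0, 1], [-0.7, 0, 0, 0, 1], [-0.7, 0, 0, 0, 1], [0, 0, 0, 0, 1]]]'

```text
clock: 11.6
tcp_pos: [459.9, -110.0, 200.9]
orientation: [2.211, 2.23, -0.001]
wrist_force: [-0.1, 0.5, 0.3]
grip_width: 1.006
grip_force: 0.0
```

>>> play_rows --commands '[[[-0.9, 0, -0.4, 0, 1], [-0.9, 0, -0.4, 0, 1], [-0.6, 0, 0, 0, 1], [0, 0, 0, 0, 1], [0, 0, 0, 0, 1]]]'

```text
clock: 12.22
tcp_pos: [462.6, -249.2, 248.1]
orientation: [-2.203, -2.238, 0.0]
wrist_force: [0.2, -0.1, -0.3]
grip_width: 1.007
grip_force: 0.0
```

```bash
python3 - <<'E'
from m import *
s=robot.observe(); im,d,C=snap("wrist"); cv2.imwrite("pics/w9.png",im[:,:,::-1]); np.savez("w9.npz",im=im,d=d,tcp=s["tcp_pos"],o=s["orientation"]); print(s["clock"],s["tcp_pos"],s["wrist_force"]); measure("w9.npz")
E
```

```text
12.225 [ 462.56941859 -249.21861121  248.10847586] [ 0.15622896 -0.05252662 -0.34136931]
red [ 180   30  154  106 4621] [221.6  68.2] z 16.8 rect [ 442.6 -162. ] [146.5  98.6] 0.99
[[368.5, -114.0], [370.20001220703125, -212.5], [516.7000122070312, -210.0], [515.0, -111.4000015258789]]
red [ 242   43   90   76 4832] [281.4  73.5] z 16.9 rect [ 472.1 -158.8] [86.8 70.2] 0.99
[[428.0, -124.5], [429.29998779296875, -194.60000610351562], [516.0999755859375, -193.10000610351562], [514.9000244140625, -123.0]]
red [282  89  61  46 730] [323.3 121.9] z 17.0 rect [ 508.1 -201.1] [73.8 35. ] 37.04
[[468.1000061035156, -209.3000030517578], [489.20001220703125, -237.3000030517578], [548.0999755859375, -192.8000030517578], [527.0, -164.89999389648438]]
red [299  98  32  26 467] [318.6 114.3] z 17.1 rect [ 500.9 -186.1] [31.2 24.4] 1.02
[[485.1000061035156, -174.1999969482422], [485.5, -198.60000610351562], [516.7000122070312, -198.0], [516.2000122070312, -173.6999969482422]]
red [ 267  207   49   47 1506] [288.8 229.5] z 39.2 rect [ 478.8 -306.7] [48.8 51.8] 10.67
[[450.0, -285.70001220703125], [459.6000061035156, -336.70001220703125], [507.5, -327.6000061035156], [497.8999938964844, -276.70001220703125]]
green [ 191  318  138   65 2238] [251.9 347. ] [[ 436.6 -475.4    6. ]] z [ 435.7 -472.    10.4]
green [ 239  333   79   44 2297] [279.7 357.5] [[ 471.9 -490.6    6. ]] z [ 470.8 -485.1   11.9]
```

View pics/w9.png

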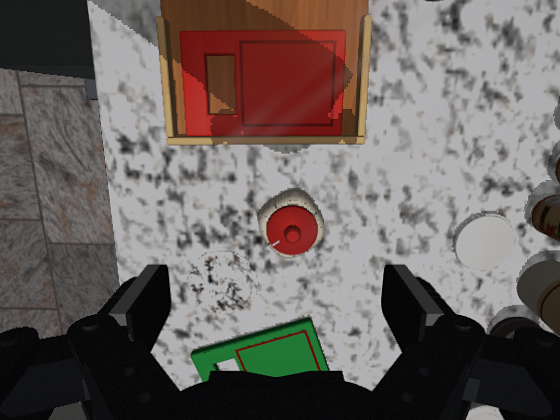

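The wrist view shows the board lying flat in the bay, from (180,30) to (346,137). It is snug on the outer wall with even gaps at both end walls, parallel to the tray, with its top at 17 mm. The timer stands untouched at (291,230). I hand the job in.

```bash
python3 -c "
from station import robot
print(robot.finish_job())"
```

```text
the job is handed in; nothing more can be done
None
```

I pushed the red board into the red-dot bay, and the last wrist view showed it flat, square and home against the outer wall, clear of the robot; I handed the job in at about 12 s of the 42 s allowed and got no verdict back.

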